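# Slide a plaster mould home in the curing hood

### The arm

A 7-joint arm with a two-finger parallel gripper is mounted at the origin on the work surface. World frame = base frame: x ahead of the robot, y to its left, z up, the work surface at z = 0. Lengths are in m, angles in rad, forces in N, time in s.
With the tool pointing down it reaches from about 0.35 to 0.9 m from the base axis. Payload 8.1 kg.
Tool frame: the origin (TCP) lies midway between the tips of the shut fingers; the grasp point (between the pads) lies 19 mm behind it; z points along the fingers, y is the line along which they close (so a half turn about z gives the same grasp; the last joint's range is limited). The gripper opens to 92 mm and grips with 3 to 60 N. Pads are 19 mm wide; open, the fingers measure 130 mm over their backs; the gripper's body (75 mm by 190 mm) begins 47 mm behind the grasp point.
Start: joints at [-0.103, 0.434, 0.025, 1.573, -0.012, 1.134, -0.075], TCP at [0.625, -0, 0.227] pointing down, gripper open.
Joint ranges: [-2.62, 2.62], [-0.44, 2.09], [-1.27, 1.32], [0.08, 2.57], [-1.32, 4.46], [0.12, 2], [-2.74, 2.74]. Speed limits (rad/s): [2.22, 2.22, 3.01, 3.01, 3.14, 3.14, 3.14].

### API

Orientations are given as a rotation vector (axis times angle).
In Python, from cell import observe, cams, job gives the robot as it stands. The module is installed in compiled form; this text tells all that it offers.
- The arm moves only by the tool step_arm, never from a script. Its argument "steps" is a list of rows, each a list of 6 numbers: the shift along the world's x, y, z in mm, then the turn, a rotation vector about the world's x, y, z in rad. In form: [[dx, dy, dz, rx, ry, rz], ...]. A call has 1 to 20 rows; each row shifts and turns the commanded pose from where the row before left it; what a row does not reach is not made up. A row lasts 1/12 s, in which the tool goes at most 41.7 mm and 7.16 degrees, less where a joint would pass 70% of its speed; a pose out of reach is approached as far as the arm can. A call with a gripper value outside its range is refused whole. "gripper" is the opening, from 0 (shut) to 1 (fully open), set as the call begins (left out, the last holds). The fingers move at their own pace and stop on an object; "force" is the grip in N (left out, the last holds). Time passes only in rows, so rows that do not move let the fingers close. It gives the time, the measured TCP pose, the force, the opening and the grip force at its end, in the units of the state.
- observe(): the state, without advancing time (a new reading comes with each control period).
- cams.get_image(name): name is "scene" or "side" or "wrist"; returns the picture (420x560x3 uint8, red, green, blue); there is no depth.
- cams.get_calibration(name): a dict with "fov_y" (degrees; the focal length in pixels is half the picture's height over the tangent of half this angle, whatever the lens; pixels are square), "cx", "cy" (the principal point, pixels), "world_to_cam" (4x4, takes a point from world to camera coordinates). Camera axes: x right, y up, looking along -z (the intrinsics and any distortion apply to the point x, -y, -z); pixel columns grow to the right and rows downward; lengths in m; the calibration is good to about 2 mm. The wrist camera is an equidistant fisheye: a pixel r from the principal point sees the ray r / f radians off the axis. A picture is of the moment at which its call begins: read the wrist's pose just before it. get_calibration takes no time and is no camera call; for the wrist camera it gives the pose at the moment of the call.
- job.sign_off(): hands the job in; it is judged then, once.
The state is a dict: "clock": time; "joints": joint angles; "dq": joint speeds; "joint_efforts": joint torques, N m; "position": TCP position; "ee_rot": TCP orientation; "force": force on the tool from outside, world axes, zero at the start; "ft_torque": the same for the moment, N m; "width": opening from 0.0 (shut) to 1.0 (fully open); "gripper_force": force on a finger pad.
Only numpy, scipy, OpenCV 4.12 (cv2) and the standard library are available. Lean on these libraries where they do the work, as an engineer would, in place of code of your own. Each camera call takes 0.05 s, during which the arm holds its last target. There are 200 camera calls.

### The job

Put the long plaster mould away in the low curing hood: lying flat with its cavity up, either end first, slide it in through the mouth, under the hanging flap, until it has pressed the sprung button on the stop inside fully in and the flap has dropped shut behind it. Plaster chips, so do not force it once the button is home, and leave everything else on the bench where it stands.

Things in the scene. Friction and masses are not known exactly. Their poses are not given: they have to be found in the camera images.
- long_mould: Long white plaster mould half with a teal glossy cavity in its top, a block 120 long (its x) x 60 wide (its y) x 34 high, about 0.32 kg, loose, lying flat on the bench. Origin: centre of its underside; z up. The other plaster mould is square; this is the oblong one.
- hood: Curing hood fixed to the bench: straight tunnel 176 deep, no floor; plywood side walls 10 thick, 66 apart, 80 high but only 36 high over the front 56; clear flat roof 6 thick, underside 80 up, over the whole depth. Origin: middle of the mouth at bench level, below the roof's front edge; x points into the tunnel, z up. Splayed wings (20 high) run 27 out from the mouth, to 92 apart.
- flap (a joint): Light aluminium flap (62 wide, 47 long, 25 g) hanging in the mouth from a hinge 78 above the bench, 4 inside the mouth. 0 = hanging straight down (lower edge 31 above the bench, overlapping the mould's height by 3); grows in rad as it swings inwards, to 1.4; it cannot swing outwards and falls shut by itself once nothing is under it.
- flap_edge (a point): Middle of the flap's free lower edge.
- button (a joint): Steel button (22 dia, centre 18 above the bench) on the face of a fixed wooden stop in the tunnel's far part; it is pressed by the mould's front end. Metres pressed: 0 = out, 0.006 = fully in, where it is a hard stop; soft spring (0.6 N), the mould's friction holds it in. Fully in, its face is 143 to 155 inside the mouth, differently each time: the mould's rear end finishes 23 to 35 inside.
- square_mould: Bystander: square plaster mould half 72 x 72 x 34, same look as the long one but square; loose. Origin: centre of underside.
- bottle: Bystander: white plastic bottle, 56 diameter, 130 high; loose. Origin: centre of underside.
- tub: Bystander: yellow open mixing tub, 90 across the rim, 70 high; loose. Origin: centre of underside.
- carver: Bystander: carving tool lying on the bench, red handle 100 x 18 x 16, thin steel shank, 160 long in all, along its x; loose. Origin: on its underside, in the handle 30 from the handle's middle towards the shank.
There are look-alikes about, which are no part of the job. What is meant by the hood is not red, and is the smaller of those in its own colour.

How it is judged:
By the outcome, as a careful person would: the job done as asked, in the order asked, and still so for the second after the job is handed in, with the robot touching nothing.
It also fails if it takes over 56 s, if anything falls off the work surface, if the arm or the gripper's body presses on something with over 40 N, if the wrist force passes 120 N, or if a joint passes its speed limit or range.

## Working session

There is one attempt and no reset: what is moved stays moved. The work goes in short steps, Python scripts to look and compute and a tool call to move; the robot and the scene stay as the last step left them, time stands still between calls to the robot, and variables do not carry over. Pictures are saved under pics/ and viewed, at most 10 in all, crops included, and the job is handed in when it is done.

Besides the shell and the picture viewer there is one more tool, called in YAML: its name, and indented under it one key for each argument. step_arm: Moves the arm, as the interface text tells. Its arguments: {"type":"object","properties":{"steps":{"type":"array","items":{"type":"array","items":{"type":"number"}}},"gripper":{"type":"number"},"force":{"type":"number"}},"required":["steps"]}

```bash
mkdir -p pics; cat > h.py <<'E'
import numpy as np,cv2
from cell import observe,cams,job
def snap(n,f):
    c=cams.get_calibration(n); im=cams.get_image(n); cv2.imwrite(f'pics/{f}.png',im[:,:,::-1]); np.save(f'pics/{f}.npy',c,allow_pickle=True); return im,c
def load(f): return np.load(f'pics/{f}.npy',allow_pickle=True).item()
def ray(c,u,v,fish=False):
    f=210/np.tan(np.radians(c['fov_y']/2)); x,y=(u-c['cx']),(v-c['cy'])
    if fish:
        r=np.hypot(x,y); t=r/f; d=np.array([x/r*np.sin(t),-y/r*np.sin(t),-np.cos(t)])
    else: d=np.array([x/f,-y/f,-1.])
    M=np.linalg.inv(c['world_to_cam']); return M[:3,3],M[:3,:3]@d
def at(c,u,v,z,fish=False):
    o,d=ray(c,u,v,fish); return o+d*(z-o[2])/d[2]
def tri(a,b):
    (o1,d1),(o2,d2)=a,b; d1=d1/np.linalg.norm(d1);d2=d2/np.linalg.norm(d2)
    s=np.linalg.lstsq(np.c_[d1,-d2],o2-o1,rcond=None)[0]; p,q=o1+s[0]*d1,o2+s[1]*d2
    return (p+q)/2,np.linalg.norm(p-q)
def proj(c,P,fish=False):
    f=210/np.tan(np.radians(c['fov_y']/2)); p=(c['world_to_cam']@np.r_[P,1])[:3]; x,y,z=p[0],-p[1],-p[2]
    if fish:
        r=np.hypot(x,y); t=np.arctan2(r,z); return c['cx']+f*t*x/r,c['cy']+f*t*y/r
    return c['cx']+f*x/z,c['cy']+f*y/z
E
python3 - <<'E'
from h import *
for n in ['scene','side','wrist']:
    im,c=snap(n,n+'0'); print(n,{k:v for k,v in c.items() if k!='world_to_cam'},np.linalg.inv(c['world_to_cam'])[:3].round(3).tolist())
print(observe())
a=[cv2.imread(f'pics/{n}0.png') for n in ['scene','side']]
E
```

```text
scene {'fov_y': 44.66166591317183, 'cx': 282.5828668183347, 'cy': 219.23909563030915} [[-0.815, -0.465, 0.345, 0.923], [0.579, -0.644, 0.499, 0.613], [-0.01, 0.607, 0.795, 0.973]]
side {'fov_y': 44.6076757633259, 'cx': 280.95616550366213, 'cy': 220.46270109200952} [[-0.997, 0.041, -0.066, 0.43], [-0.077, -0.676, 0.733, 1.14], [-0.014, 0.735, 0.677, 1.079]]
wrist {'fov_y': 65.70646984690485, 'cx': 275.827192353144, 'cy': 213.58529073171263} [[1.0, 0.0, 0.001, 0.625], [-0.001, 0.964, 0.267, 0.073], [-0.001, -0.267, 0.964, 0.384]]
{'clock': 0.15, 'joints': array([-0.10261051,  0.43505425,  0.02494591,  1.57386825, -0.01160621,
        1.13399177, -0.07508674]), 'dq': array([-9.23212383e-04, -2.19150536e-03,  1.08265229e-03, -3.56930507e-03,
        3.12697523e-05,  1.38611574e-04, -6.96853001e-04]), 'joint_efforts': array([ 9.13879558e-04, -6.68263149e+01,  9.85680185e-01, -3.14695251e+01,
       -6.03506877e-02,  3.94195947e-02,  8.07748006e-05]), 'position': array([ 6.24621888e-01, -2.11322002e-05,  2.26137986e-01]), 'ee_rot': array([-2.22092390e+00, -2.22087566e+00,  1.40333083e-03]), 'force': array([-0.53723213, -0.23473124,  0.79579965]), 'ft_torque': array([ 0.03539453, -0.0272788 ,  0.0178845 ]), 'gripper_force': 0.0, 'width': 0.995196876108134}
```

View pics/scene0.png

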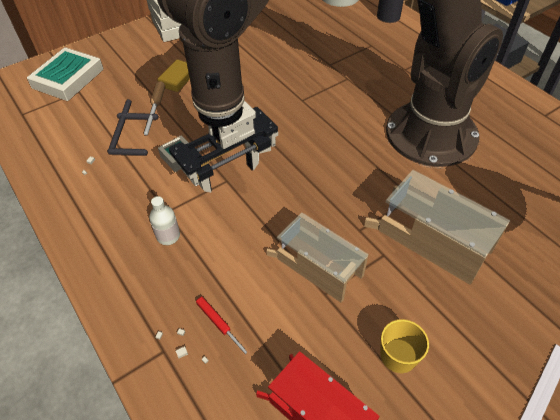

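View pics/side0.png

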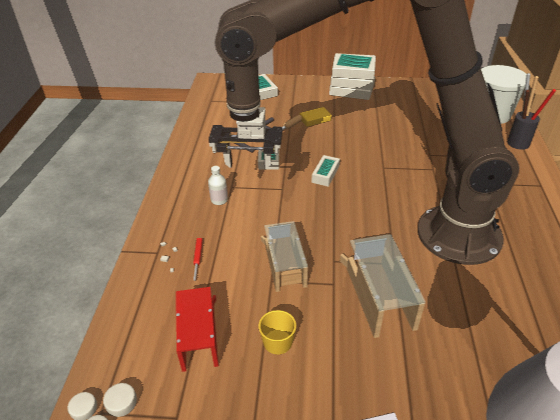

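View pics/wrist0.png

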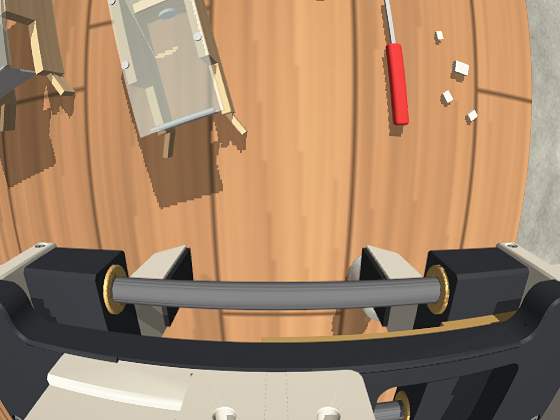

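The scene shows the small wooden hood at scene (320,255)/side (286,255), with its mouth towards the robot's far side (wings at side (268,238)). The larger wooden hood and the red one are decoys. Candidate moulds are at side (326,170), side (268,158) under the gripper, and side (264,85).

```bash
python3 - <<'E'
from h import *
s,c,w=load('side0'),load('scene0'),load('wrist0')
for u,v in [(326,170),(320,155),(341,158),(333,184),(313,180),(268,158),(264,85),(218,200),(198,250),(278,345),(286,270)]: print('side',u,v,at(s,u,v,0.034 if v<190 else 0).round(3))
for u,v in [(65,72),(167,238),(404,360)]: print('scene',u,v,at(c,u,v,0.0).round(3))
for n,(x0,y0,x1,y1) in {'side0':(190,60,350,310),'scene0':(255,200,385,310)}.items():
    im=cv2.imread(f'pics/{n}.png')[y0:y1,x0:x1]; k=600/max(im.shape[0],im.shape[1]*.75)
    k=min(600/im.shape[0],800/im.shape[1]); cv2.imwrite(f'pics/{n}c.png',cv2.resize(im,None,fx=k,fy=k,interpolation=cv2.INTER_CUBIC)); print(n,k)
E
```

```text
side 326 170 [ 0.4   -0.249  0.034]
side 320 155 [ 0.422 -0.334  0.034]
side 341 158 [ 0.349 -0.32   0.034]
side 333 184 [ 0.376 -0.175  0.034]
side 313 180 [ 0.442 -0.192  0.034]
side 268 158 [ 0.602 -0.306  0.034]
side 264 85 [ 0.669 -0.828  0.034]
side 218 200 [ 0.748 -0.112  0.   ]
side 198 250 [0.769 0.116 0.   ]
side 278 345 [0.508 0.425 0.   ]
side 286 270 [0.506 0.178 0.   ]
scene 65 72 [ 0.714 -0.859  0.   ]
scene 167 238 [ 0.751 -0.112  0.   ]
scene 404 360 [0.508 0.427 0.   ]
side0 2.4
scene0 5.454545454545454
```

View pics/side0c.png

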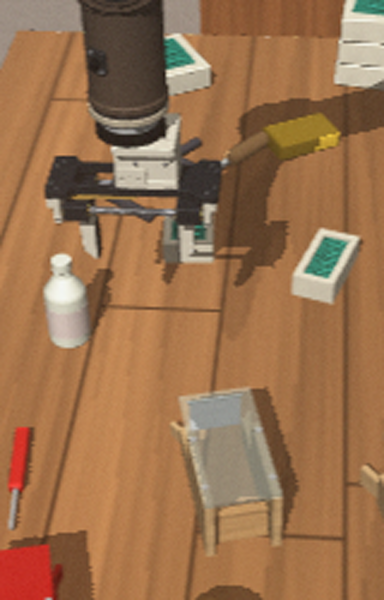

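View pics/scene0c.png

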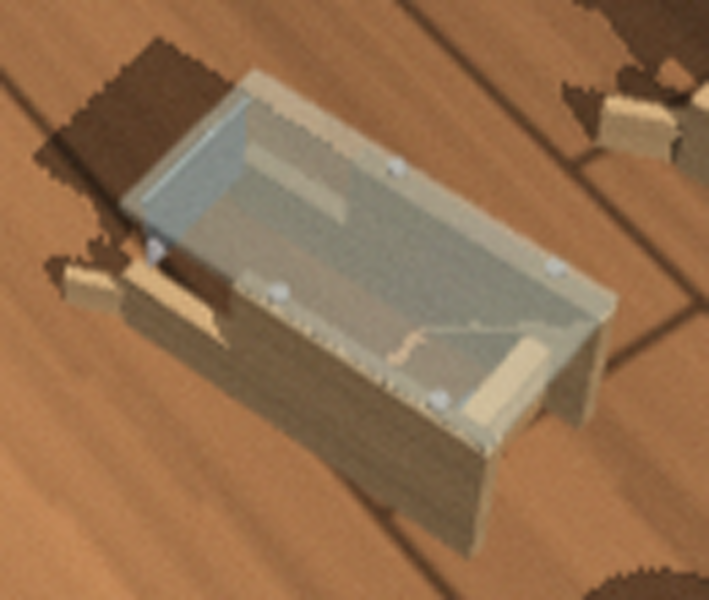

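Crops show the hood well: roof corners scene crop (250,70),(122,205),(615,300),(488,452). Long mould is the oblong one at side (326,170), about (0.40,-0.25); square one is under the gripper. I fit the hood pose from both views.

```bash
python3 - <<'E'
from h import *
from scipy.optimize import least_squares
s,c,w=load('side0'),load('scene0'),load('wrist0')
sc=[(p[0]/5.4545+255,p[1]/5.4545+200) for p in [(250,70),(122,205),(615,300),(488,452)]]
sd=[(p[0]/2.4+190,p[1]/2.4+60) for p in [(250,388),(180,398),(283,498),(210,515)]]
for a,b in zip(sc,sd): print('tri',*[np.round(t,4) for t in tri(ray(c,*a),ray(s,*b))])
# local corners: x into tunnel; world -x side is hood +y(left of +y dir)
L=np.array([(0,.043),(0,-.043),(.176,.043),(.176,-.043)])
def pts(p):
    R=np.array([[np.cos(p[2]),-np.sin(p[2])],[np.sin(p[2]),np.cos(p[2])]]); return np.c_[L@R.T+p[:2],np.full(4,p[3])]
def res(p,obs):
    return np.concatenate([np.subtract(proj(k,P),o) for k,ob in obs for P,o in zip(pts(p),ob)])
for obs in ([(c,sc)],[(s,sd)],[(c,sc),(s,sd)]):
    r=least_squares(res,[.5,.1,1.57,.086],args=(obs,)); print(r.x.round(4),r.fun.round(1))
print('wrist proj of corners',[np.round(proj(w,P,True)) for P in pts(r.x)])
E
```

```text
tri [0.4897 0.0583 0.0757] 0.0
tri [0.5717 0.0843 0.0785] 0.0007
tri [0.4429 0.2302 0.0738] 0.0019
tri [0.5214 0.2501 0.0634] 0.0035
[0.5318 0.0728 1.8391 0.0784] [ 0.6  0.3 -0.6  0.2  0.2 -0.3 -0.2 -0.2]
[0.5286 0.0977 1.8458 0.0995] [ 0.3  0.5 -0.6  0.8  1.4  0.3 -1.1 -1.5]
[0.5301 0.071  1.8428 0.0733] [ 0.6  0.8 -0.3  0.7  0.1 -0.2 -0.1 -0.2  0.3  0.9  0.1  1.   0.8 -0.5
 -0.8 -2.5]
wrist proj of corners [array([141., 144.]), array([220., 117.]), array([104.,  -5.]), array([177., -37.])]
```

step_arm:
  steps:
    - [-35,-35,10,0,0,0]
    - [-35,-35,10,0,0,0]
    - [-30,-35,10,0,0,0]
    - [-30,-35,0,0,0,0]
    - [-25,-35,0,0,0,0]
    - [-25,-30,0,0,0,0]
    - [-15,-30,0,0,0,0]
    - [0,-25,0,0,0,0]
    - [0,0,0,0,0,0]
    - [0,0,0,0,0,0]
  gripper: 1

```text
clock: 0.98
position: [0.4489, -0.2405, 0.252]
ee_rot: [-2.225, -2.218, 0.0]
force: [0.8, 0.5, -0.5]
width: 1.0
gripper_force: 0.0
```

```bash
python3 -c "
from h import *
snap('wrist','w1')"
```

step_arm:
  steps:
    - [-15,-30,0,0,0,0]
    - [-15,-35,0,0,0,0]
    - [-10,-35,0,0,0,0]
    - [0,-20,0,0,0,0]
    - [0,0,0,0,0,0]
    - [0,0,0,0,0,0]

```text
clock: 1.53
position: [0.4099, -0.3587, 0.2516]
ee_rot: [-2.221, -2.221, -0.0]
force: [0.3, 0.6, -0.9]
width: 1.001
gripper_force: 0.0
```

```bash
python3 -c "
from h import *
snap('wrist','w2')
a=cv2.imread('pics/w1.png');b=cv2.imread('pics/w2.png')
cv2.imwrite('pics/w12.png',np.vstack([a[:300],b[:300]]))"
```

```text
(no output)
```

View pics/w12.png

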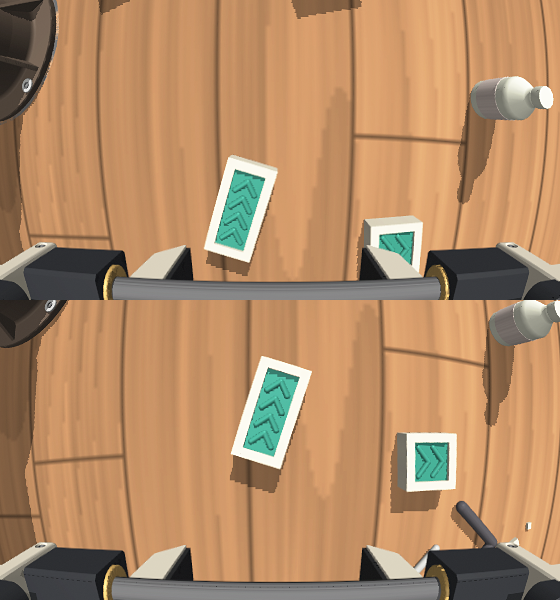

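The pictures show the oblong mould: w1 about (205..277, 155..262), w2 about (232..311, 56..168); the square one stays to the right.

```bash
python3 - <<'E'
from h import *
from scipy.optimize import least_squares
C={}
for f,roi in [('w1',(195,145,285,270)),('w2',(222,48,320,176))]:
    im=cv2.imread(f'pics/{f}.png').astype(int); x0,y0,x1,y1=roi; p=im[y0:y1,x0:x1]
    sat=p.max(2)-p.min(2); teal=(p[...,1]>p[...,2]+25)
    hull={}
    m=(((p.min(2)>205)&(sat<45))|teal).astype(np.uint8)
    cs,_=cv2.findContours(m,cv2.RETR_EXTERNAL,cv2.CHAIN_APPROX_NONE); k=max(cs,key=cv2.contourArea)
    h=cv2.convexHull(k); 
    for e in (3,5,8):
        q=cv2.approxPolyDP(h,e,True)[:,0]+[x0,y0]
        print(f,e,q.tolist())
        if len(q)==4: break
    C[f]=q
    W=load(f); print([at(W,*t,.034,True)[:2].round(4).tolist() for t in q])
P=[]
order=lambda q:[q[np.argmin(q@d)] for d in np.array([[1,1],[-1,1],[1,-1],[-1,-1]])]
L=np.array([[a,b] for a in(.06,-.06) for b in (.03,-.03)])
a,b=[order(C[f]) for f in('w1','w2')]
for i,j in zip(a,b): print(i,j,*[np.round(t,4) for t in tri(ray(load('w1'),*i,True),ray(load('w2'),*j,True))])
E
```

```text
w1 3 [[230, 157], [276, 171], [248, 261], [204, 248]]
[[0.3961, -0.2033], [0.4496, -0.2203], [0.4137, -0.3339], [0.3583, -0.3166]]
w2 3 [[262, 56], [311, 71], [279, 168], [231, 153]]
[[0.3946, -0.2036], [0.4505, -0.2211], [0.414, -0.3347], [0.3583, -0.3167]]
[230 157] [262  56] [ 0.3951 -0.2033  0.0317] 0.0013
[276 171] [311  71] [ 0.4501 -0.2207  0.0327] 0.0011
[204 248] [231 153] [ 0.3582 -0.3167  0.0336] 0.0001
[248 261] [279 168] [ 0.4138 -0.335   0.0318] 0.0005
```

step_arm:
  steps:
    - [-5,15,0,0,0,-0.104]
    - [-5,15,0,0,0,-0.104]
    - [-5,10,0,0,0,-0.104]
    - [-5,6,-30,0,0,0]
    - [0,0,-30,0,0,0]
    - [0,0,-30,0,0,0]
    - [0,0,-30,0,0,0]
    - [0,0,-30,0,0,0]
    - [0,0,-25,0,0,0]
    - [0,0,0,0,0,0]
    - [0,0,0,0,0,0]

```text
clock: 2.5
position: [0.3895, -0.3111, 0.0766]
ee_rot: [-2.535, -1.851, 0.001]
force: [-0.4, -0.0, 0.4]
width: 1.001
gripper_force: 0.0
```

step_arm:
  steps:
    - [0,-1,-25,0,0,0]
    - [0,0,-20,0,0,0]
    - [0,0,-15,0,0,0]
    - [0,0,-8,0,0,0]
    - [0,0,-3,0,0,0]
    - [0,0,0,0,0,0]
    - [0,0,0,0,0,0]

```text
clock: 3.08
position: [0.3903, -0.3145, 0.0073]
ee_rot: [2.538, 1.849, 0.001]
force: [-0.1, 0.2, 0.1]
width: 0.998
gripper_force: 0.0
```

step_arm:
  steps:
    - [0,0,0,0,0,0]
    - [0,0,0,0,0,0]
    - [0,0,0,0,0,0]
    - [0,0,0,0,0,0]
    - [0,0,0,0,0,0]
    - [0,0,0,0,0,0]
  gripper: 0.5
  force: 25

```text
clock: 3.58
position: [0.3895, -0.3143, 0.0062]
ee_rot: [2.54, 1.849, 0.0]
force: [-0.7, 0.5, 1.9]
width: 0.654
gripper_force: 25.0
```

step_arm:
  steps:
    - [5,20,0,0,0,0]
    - [8,25,0,0,0,0.08]
    - [12,25,0,0,0,0.1]
    - [15,25,0,0,0,0.1]
    - [20,22,0,0,0,0.1]
    - [25,20,0,0,0,0.1]
    - [25,20,0,0,0,0.1]
    - [25,20,0,0,0,0]
    - [25,18,0,0,0,0]
    - [20,15,0,0,0,0]
    - [6,15,0,0,0,0]
    - [0,0,0,0,0,0]
    - [0,0,0,0,0,0]
    - [0,0,0,0,0,0]

```text
clock: 4.75
position: [0.5752, -0.0894, 0.0062]
ee_rot: [1.905, 2.498, 0.001]
force: [2.0, 2.2, 3.1]
width: 0.654
gripper_force: 25.0
```

```bash
python3 - <<'E'
from h import *
snap('wrist','w3');snap('scene','s3');snap('side','d3')
a=cv2.imread('pics/w3.png')[:290]
b=cv2.resize(cv2.imread('pics/s3.png')[180:320,200:400],None,fx=2,fy=2,interpolation=cv2.INTER_CUBIC);d=cv2.resize(cv2.imread('pics/d3.png')[180:320,220:320],None,fx=2,fy=2,interpolation=cv2.INTER_CUBIC)
cv2.imwrite('pics/m3.png',np.vstack([np.pad(a,((0,0),(0,40),(0,0))),np.hstack([b,d])]))
E
```

```text
(no output)
```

View pics/m3.png

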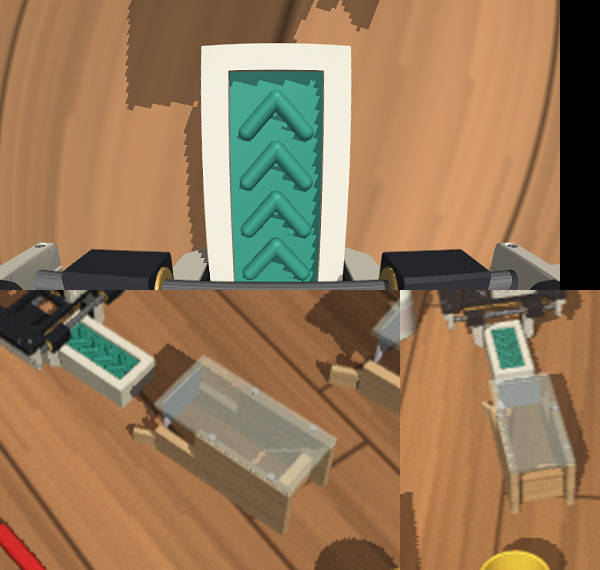

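The mould is held square between the fingers (wrist picture: x 201..351, front edge row 45) and stands in front of the hood. I tighten the hood fit with the rear bottom corners and check camera bias against the mould's front corners.

```bash
python3 - <<'E'
from h import *
from scipy.optimize import least_squares
from scipy.spatial.transform import Rotation as Rr
s,c,w=load('side0'),load('scene0'),load('w3')
o=observe(); R=Rr.from_rotvec(o['ee_rot']).as_matrix(); print('toolx ang',np.arctan2(R[1,0],R[0,0]),o['position'],R[:,2].round(3))
F=[at(w,u,v,.034,True) for u,v in [(201,45),(351,45)]]; print('mould front (wrist)',np.round(F,4), 'ang of normal',np.arctan2(*(F[1]-F[0])[[1,0]])+np.pi/2)
for P,u,v in [(F[0],277.5,213.5),(F[1],261,230)]: print('scene bias px',np.array([u,v])-proj(c,P), at(c,u,v,.034).round(4))
# side: front corners in m3 (533,368),(497,375)
for P,u,v in [(F[0],220+133/2,180+78/2),(F[1],220+97/2,180+85/2)]: print('side bias px',np.array([u,v])-proj(s,P))
sc=[(p[0]/5.4545+255,p[1]/5.4545+200) for p in [(250,70),(122,205),(615,300),(488,452),(584,427),(473,555)]]
sd=[(p[0]/2.4+190,p[1]/2.4+60) for p in [(250,388),(180,398),(283,498),(210,515),(277,543),(210,555)]]
L=np.array([(0,.043),(0,-.043),(.176,.043),(.176,-.043),(.176,.043),(.176,-.043)])
def pts(p):
    R=np.array([[np.cos(p[2]),-np.sin(p[2])],[np.sin(p[2]),np.cos(p[2])]]); return np.c_[L@R.T+p[:2],[.084]*4+[0,0]]
def res(p,obs):
    return np.concatenate([np.subtract(proj(k,P),o) for k,ob in obs for P,o in zip(pts(p),ob)])
for obs in ([(c,sc)],[(s,sd)],[(c,sc),(s,sd)]):
    r=least_squares(res,[.5,.1,1.57],args=(obs,),loss='soft_l1'); print(r.x.round(4),res(r.x,obs).reshape(-1,2).round(1).tolist())
E
```

```text
toolx ang 1.8374534426846472 [ 0.57484896 -0.08999487  0.00623002] [-0.  0. -1.]
mould front (wrist) [[0.5184 0.0062 0.034 ]
 [0.5767 0.0222 0.034 ]] ang of normal 1.8384877892634082
scene bias px [ 0.3202351  -1.78539502] [0.5148 0.0023 0.034 ]
scene bias px [ 0.79694757 -1.67611539] [0.5726 0.0193 0.034 ]
side bias px [ 0.89380943 -0.69358288]
side bias px [2.63884696 0.01135475]
[0.5346 0.0755 1.8388] [[0.4, 0.1], [-1.0, 0.1], [0.4, -0.2], [-0.2, 0.0], [1.4, -2.5], [-0.8, 1.2]]
[0.5302 0.0788 1.842 ] [[0.1, 0.0], [-0.3, 0.1], [0.7, -1.0], [-1.3, -3.0], [2.5, 1.0], [-0.6, 1.1]]
[0.5327 0.0761 1.8359] [[1.3, -0.1], [-0.2, -0.2], [1.2, -0.3], [0.5, -0.1], [2.1, -2.5], [-0.2, 1.1], [-0.7, -0.6], [-1.1, -0.6], [-0.6, -1.7], [-2.6, -3.9], [1.3, 0.4], [-1.9, 0.3]]
```

step_arm:
  steps:
    - [7,2,0,0,0,0]
    - [-3,10,0,0,0,0]
    - [-5,18,0,0,0,0]
    - [-4,15,0,0,0,0]
    - [-3,10,0,0,0,0]
    - [0,0,0,0,0,0]
    - [0,0,0,0,0,0]

```text
clock: 5.48
position: [0.5662, -0.0329, 0.0061]
ee_rot: [-1.902, -2.498, 0.0]
force: [-1.9, 5.3, 7.6]
width: 0.65
gripper_force: 25.0
```

```bash
python3 - <<'E'
from h import *
snap('wrist','w4');a=cv2.imread('pics/w4.png')[:200]
s=cv2.resize(cv2.imread('pics/wrist0.png')[0:160,90:250],None,fx=2.5,fy=2.5,interpolation=cv2.INTER_CUBIC)
snap('scene','s4');b=cv2.resize(cv2.imread('pics/s4.png')[200:300,240:370],None,fx=3,fy=3.,interpolation=cv2.INTER_CUBIC)
q=np.zeros((600,800,3),np.uint8); q[:200,:560]=a; q[200:600,:400]=s; q[200:500,400:790]=b
cv2.imwrite('pics/m4.png',q)
E
```

```text
(no output)
```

View pics/m4.png

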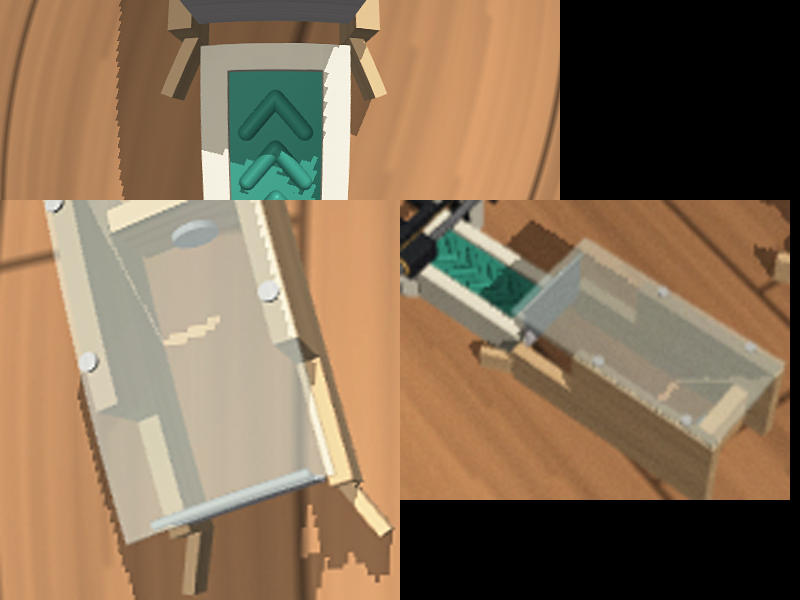

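The mouth is centred on the mould within about 1 mm (wings at 161..386, mould centre 276), and yaw matches. About 8 mm gap. I slide in 72 mm.

step_arm:
  steps:
    - [-3,7.5,0,0,0,0]
    - [-2,7.7,0,0,0,0]
    - [-2,7.7,0,0,0,0]
    - [-2.1,7.7,0,0,0,0]
    - [-2.1,7.7,0,0,0,0]
    - [0,0,0,0,0,0]

```text
clock: 6.08
position: [0.5556, 0.0047, 0.0062]
ee_rot: [-1.904, -2.499, 0.001]
force: [-0.1, 0.8, 5.7]
width: 0.65
gripper_force: 25.0
```

step_arm:
  steps:
    - [-2.1,7.7,0,0,0,0]
    - [-2.1,7.7,0,0,0,0]
    - [-2.1,7.7,0,0,0,0]
    - [-2,7,0,0,0,0]
    - [0,0,0,0,0,0]
    - [0,0,0,0,0,0]

```text
clock: 6.58
position: [0.5473, 0.0348, 0.0062]
ee_rot: [-1.904, -2.498, 0.0]
force: [-0.1, 1.4, 5.4]
width: 0.653
gripper_force: 25.0
```

step_arm:
  steps:
    - [0,0,0,0,0,0]
    - [0,0,0,0,0,0]
    - [0,0,0,0,0,0]
    - [0,0,0,0,0,0]
    - [0,0,15,0,0,0]
    - [0,0,25,0,0,0]
    - [3,-10,35,0,0,0]
    - [6,-23,35,0,0,0]
    - [8,-29,35,0,0,0]
    - [8,-29,0,0,0,0]
    - [5,-20,0,0,0,0]
  gripper: 1

```text
clock: 7.5
position: [0.5788, -0.0767, 0.1497]
ee_rot: [1.904, 2.493, 0.003]
force: [-0.4, -0.2, -0.1]
width: 1.0
gripper_force: 0.0
```

step_arm:
  steps:
    - [0,0,0,0.101,0.0276,0]
    - [0,0,0,0.101,0.0276,0]
    - [0,0,0,0.101,0.0276,0]
    - [0,0,0,0.101,0.0276,0]
    - [0,0,0,0.101,0.0276,0]
    - [0,0,0,0.101,0.0276,0]
    - [0,0,0,0.101,0.0276,0]
    - [0,0,0,0.101,0.0276,0]
    - [0,0,0,0.101,0.0276,0]
    - [0,0,0,0.101,0.0276,0]
    - [0,0,0,0,0,0]
    - [0,0,0,0,0,0]
  gripper: 0

```text
clock: 8.5
position: [0.5764, -0.0746, 0.1448]
ee_rot: [-1.333, -1.741, -0.767]
force: [0.5, 0.0, 0.1]
width: 0.182
gripper_force: 0.0
```

```bash
cat > st.py <<'E'
from h import *
from scipy.spatial.transform import Rotation as Rr
o=observe(); R=Rr.from_rotvec(o['ee_rot']).as_matrix(); d=np.array([-.2635,.9647]); n=np.array([.9647,.2635]); M=np.array([.5356,.079])
p=o['position']; print('axial,lat mm',((p[:2]-M)@d*1e3).round(1),((p[:2]-M)@n*1e3).round(1),'z',(p[2]*1e3).round(1),'toolx',R[:,0].round(3),'tooly',R[:,1].round(3),'toolz',R[:,2].round(3),'q',o['joints'].round(2),'F',o['force'].round(1),'w',o['width'])
E
python3 st.py
```

```text
axial,lat mm -158.9 -1.1 z 144.8 toolx [-0.129  0.483  0.866] tooly [ 0.965  0.262 -0.002] toolz [-0.228  0.836 -0.5  ] q [ 0.54  0.92 -0.15  1.37 -0.63  1.63  0.9 ] F [0.5 0.  0.1] w 0.18153527296584712
```

step_arm:
  steps:
    - [0,0,-30,0,0,0]
    - [0,0,-30,0,0,0]
    - [0,0,-30,0,0,0]
    - [0,0,-20,0,0,0]
    - [-5,18,-12,0,0,0]
    - [-6,20,-8,0,0,0]
    - [-6,22,0,0,0,0]
    - [-3,12,0,0,0,0]
    - [0,0,0,0,0,0]
    - [0,0,0,0,0,0]

```text
clock: 9.33
position: [0.5579, -0.0011, 0.0187]
ee_rot: [-1.329, -1.749, -0.769]
force: [0.2, -0.9, -0.4]
width: 0.005
gripper_force: 0.0
```

```bash
python3 st.py; python3 - <<'E'
from h import *
snap('wrist','w5');snap('side','d5');snap('scene','s5')
a=cv2.imread('pics/w5.png')
b=cv2.resize(cv2.imread('pics/d5.png')[170:320,230:310],None,fx=2,fy=2)
c=cv2.resize(cv2.imread('pics/s5.png')[190:310,240:360],None,fx=2,fy=2)
q=np.zeros((600,800,3),np.uint8);q[:420,:560]=a;q[:300,560:720]=b;q[300:540,560:800]=c;cv2.imwrite('pics/m5.png',q)
E
```

```text
axial,lat mm -83.1 0.4 z 18.7 toolx [-0.137  0.484  0.864] tooly [0.964 0.266 0.003] toolz [-0.228  0.834 -0.503] q [ 0.48  1.03 -0.18  1.52 -0.66  1.37  1.02] F [ 0.2 -0.9 -0.4] w 0.005318590595148305
```

View pics/m5.png

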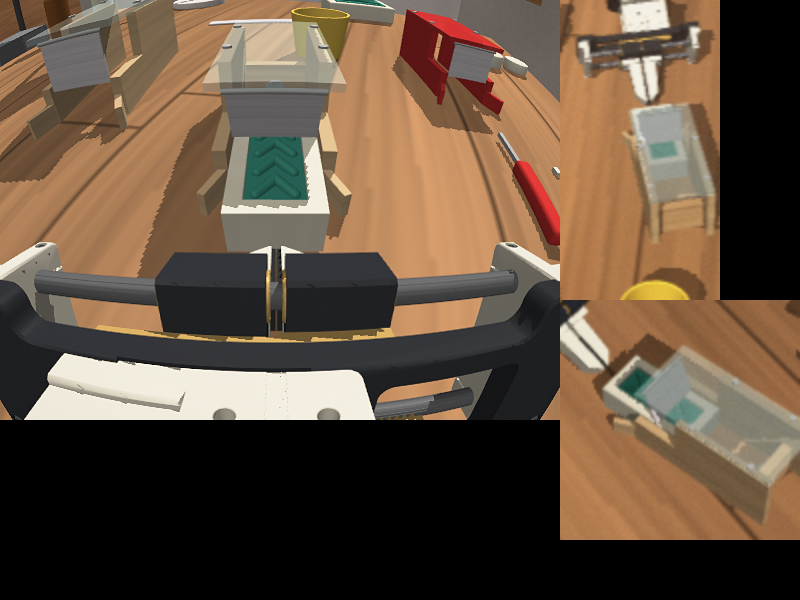

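The mould is partway in under the flap, with the shut fingers right behind it and centred (wrist: mould rear face at (275,225)). Now push.

step_arm:
  steps:
    - [-1.5,5.8,-2.5,0,0,0]
    - [-1.5,5.8,-2,0,0,0]
    - [-1.6,5.8,0,0,0,0]
    - [-1.6,5.8,0,0,0,0]
    - [-1.6,5.8,0,0,0,0]
    - [-1.6,5.8,0,0,0,0]
    - [0,0,0,0,0,0]

```text
clock: 10.07
position: [0.5471, 0.0348, 0.013]
ee_rot: [-1.328, -1.744, -0.769]
force: [0.9, -1.4, -1.4]
width: 0.002
gripper_force: 0.2
```

```bash
python3 st.py
```

```text
axial,lat mm -45.7 -0.5 z 13.0 toolx [-0.133  0.481  0.867] tooly [0.964 0.265 0.001] toolz [-0.23   0.836 -0.499] q [ 0.46  1.02 -0.2   1.59 -0.69  1.3   1.03] F [ 0.9 -1.4 -1.4] w 0.002214307571879396
```

step_arm:
  steps:
    - [-1.6,5.8,0,0,0,0]
    - [-1.6,5.8,0,0,0,0]
    - [-1.6,5.8,0,0,0,0]
    - [-1.6,5.8,0,0,0,0]
    - [-1.6,5.8,0,0,0,0]

```text
clock: 10.48
position: [0.5395, 0.0627, 0.0127]
ee_rot: [-1.33, -1.745, -0.769]
force: [0.9, -3.4, 0.7]
width: -0.0
gripper_force: 1.7
```

```bash
python3 st.py
```

```text
axial,lat mm -16.7 -0.5 z 12.7 toolx [-0.133  0.482  0.866] tooly [0.964 0.264 0.001] toolz [-0.228  0.835 -0.5  ] q [ 0.43  1.01 -0.22  1.64 -0.71  1.25  1.03] F [ 0.9 -3.4  0.7] w -0.0004469224927460838
```

Pushing friction is about 2 N. I continue to axial about +10 mm, then in small steps.

step_arm:
  steps:
    - [-1.6,5.8,0,0,0,0]
    - [-1.6,5.8,0,0,0,0]
    - [-1.6,5.8,0,0,0,0]
    - [-1.6,5.8,0,0,0,0]
    - [0,0,0,0,0,0]

```text
clock: 10.9
position: [0.5325, 0.0872, 0.013]
ee_rot: [-1.328, -1.744, -0.769]
force: [0.4, 0.6, -1.2]
width: 0.002
gripper_force: 0.3
```

step_arm:
  steps:
    - [-0.5,2,0,0,0,0]
    - [-0.5,2,0,0,0,0]
    - [-0.5,2,0,0,0,0]
    - [0,0,0,0,0,0]

```text
clock: 11.23
position: [0.5318, 0.0914, 0.0127]
ee_rot: [-1.33, -1.745, -0.769]
force: [0.8, -3.5, 1.0]
width: 0.01
gripper_force: 1.4
```

```bash
python3 st.py
```

```text
axial,lat mm 13.0 -0.4 z 12.7 toolx [-0.133  0.482  0.866] tooly [0.965 0.264 0.001] toolz [-0.228  0.835 -0.5  ] q [ 0.41  1.   -0.24  1.69 -0.74  1.2   1.03] F [ 0.8 -3.5  1. ] w 0.009630139698270618
```

step_arm:
  steps:
    - [-0.3,1,0,0,0,0]
    - [-0.3,1,0,0,0,0]
    - [-0.3,1,0,0,0,0]

```text
clock: 11.48
position: [0.531, 0.0941, 0.0126]
ee_rot: [-1.331, -1.745, -0.769]
force: [1.9, -4.5, 2.3]
width: 0.005
gripper_force: 2.3
```

step_arm:
  steps:
    - [-0.3,1,0,0,0,0]
    - [-0.3,1,0,0,0,0]

```text
clock: 11.65
position: [0.5303, 0.0962, 0.0126]
ee_rot: [-1.331, -1.745, -0.769]
force: [1.1, -6.5, 2.3]
width: 0.001
gripper_force: 3.8
```

step_arm:
  steps:
    - [-0.3,1,0,0,0,0]
    - [-0.3,1,0,0,0,0]

```text
clock: 11.82
position: [0.5303, 0.0967, 0.0125]
ee_rot: [-1.333, -1.746, -0.769]
force: [1.6, -16.0, 8.4]
width: 0.006
gripper_force: 8.0
```

Force jumped to 16 N at a rear-end depth of about 23 mm: the hard stop. Back out and look.

step_arm:
  steps:
    - [0.8,-3,0,0,0,0]
    - [1.6,-5.8,0,0,0,0]
    - [3.2,-11.6,0,0,0,0]
    - [4,-14.5,0,0,0,0]
    - [5,-19,0,0,0,0]
    - [5,-19,0,0,0,0]
    - [5,-19,5,0,0,0]
    - [0,0,0,0,0,0]
    - [0,0,0,0,0,0]
    - [0,0,0,0,0,0]

```text
clock: 12.65
position: [0.554, 0.0069, 0.0176]
ee_rot: [-1.329, -1.744, -0.769]
force: [-0.1, 0.6, -0.4]
width: 0.006
gripper_force: 0.0
```

```bash
python3 st.py; python3 - <<'E'
from h import *
snap('wrist','w6');snap('side','d6');snap('scene','s6')
a=cv2.resize(cv2.imread('pics/w6.png')[20:220,180:380],None,fx=2,fy=2,interpolation=cv2.INTER_CUBIC)
b=cv2.resize(cv2.imread('pics/d6.png')[210:310,250:325],None,fx=4,fy=4,interpolation=cv2.INTER_CUBIC)
c=cv2.resize(cv2.imread('pics/s6.png')[200:300,265:375],None,fx=4,fy=4,interpolation=cv2.INTER_CUBIC)
q=np.zeros((600,800,3),np.uint8);q[:200,:400]=a[200:400];q[200:600,440:740]=b;q[200:600,:440]=c;q[:200,400:800]=a[:200];cv2.imwrite('pics/m6.png',q)
E
```

```text
axial,lat mm -74.4 -1.3 z 17.6 toolx [-0.133  0.481  0.866] tooly [0.964 0.264 0.001] toolz [-0.229  0.836 -0.499] q [ 0.48  1.03 -0.18  1.54 -0.67  1.35  1.02] F [-0.1  0.6 -0.4] w 0.005643507158626937
```

View pics/m6.png

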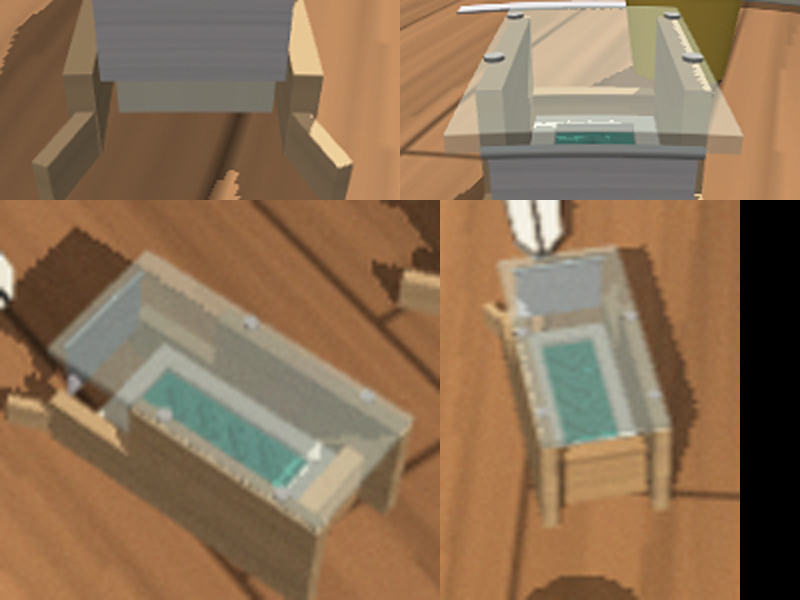

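The flap hangs shut, and the mould lies wholly inside against the stop. I check depth numerically: rear bottom edge at wrist w6 (275,176), and button in the first wrist picture at (168,13).

```bash
python3 - <<'E'
from h import *
d=np.array([-.2635,.9647]);M=np.array([.5356,.079])
ax=lambda P:((P[:2]-M)@d*1e3).round(1)
W6,W0,S=load('w6'),load('wrist0'),load('s6')
print('rear',[ax(at(W6,275,v,0,True)) for v in (175,176,177)])
print('button',[(v,ax(at(W0,168,v,z,True))) for v in (9,13,18) for z in (.018,.029)])
# mouth check in w6: wall front tops (z .036) at crop (65,75),(322,75)?  wing root
print('mouth check',[ax(at(W6,180+x/2,120+y/2,.036,True)) for x,y in((65,75),(322,75))])
# scene: mould rear/front top corners, stop top front edge
f=lambda x,y:(265+x/4,200+(y-200)/4)
print('scene mould front top',ax(at(S,*f(325,445),.034)),'rear top',ax(at(S,*f(165,345),.034)),ax(at(S,*f(110,412),.034)))
print('roof front corners',[ax(at(S,*f(*p),.083)) for p in((145,250),(52,355))],'stop top',[ax(at(S,*f(*p),z)) for p in((350,447),(300,500)) for z in (.04,.05)])
E
```

```text
rear [np.float64(24.8), np.float64(23.6), np.float64(22.4)]
button [(9, np.float64(145.5)), (9, np.float64(140.3)), (13, np.float64(140.3)), (13, np.float64(135.2)), (18, np.float64(133.8)), (18, np.float64(128.9))]
mouth check [np.float64(-1.2), np.float64(-0.9)]
scene mould front top 131.7 rear top 23.4 27.5
roof front corners [np.float64(-4.3), np.float64(1.0)] stop top [np.float64(144.7), np.float64(147.6), np.float64(143.0), np.float64(145.9)]
```

```bash
python3 -c "
from h import *
print(job.sign_off())"
```

```text
the job is handed in; nothing more can be done
None
```

The long mould lies flat, cavity up, in the small plywood hood. I stopped pushing when the force jumped to 16 N with its rear end about 24 mm inside. That fits the button being fully in, though I couldn't read the button itself. The flap hangs shut behind it, the arm is clear, nothing else was knowingly touched, and the job was handed in at about 13 s.

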